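# Put away the sharpening kit beside the grinder

## Robot

A 6-joint arm with a two-finger parallel gripper is mounted at the origin on the work surface. World frame = base frame: x ahead of the robot, y to its left, z up, the work surface at z = 0. Lengths are in m, angles in rad, forces in N, time in s.
With the tool pointing down it reaches from about 0.35 to 0.85 m from the base axis. Payload 8.1 kg.
Tool frame: the origin (TCP) lies midway between the tips of the shut fingers; the grasp point (between the pads) lies 19 mm behind it; z points along the fingers, y is the line along which they close (so a half turn about z gives the same grasp; the last joint's range is limited). The gripper opens to 85 mm and grips with 20 to 120 N. Pads are 22 mm wide; open, the fingers measure 114 mm over their backs; the gripper's body (76 mm by 85 mm) begins 54 mm behind the grasp point. The pads swing forward as they close: fully open they stand 13 mm farther back than shut.
Start: joints at [1.114, 0.13, 1.488, -0, 1.523, -0.085], TCP at [0.218, 0.559, 0.231] pointing down, gripper open.
Joint ranges: [-2.96, 2.96], [-0.89, 2.26], [0.02, 2.5], [-1.34, 4.48], [0, 2.73], [-2.66, 2.66]. Speed limits (rad/s): [2.39, 2.39, 2.79, 3.14, 3.14, 3.14].

## Interface

Orientations are given as a unit quaternion [x, y, z, w].
In Python, from bench import r gives the robot as it stands.
- The arm moves only by the tool carry_out, never from a script. Its argument "increments" is a list of rows, each an object of numbers: "x", "y", "z": the shift along the world's x, y, z in mm; "turn": the turn about the world's z in rad. In form: [{"x": .., "y": .., "z": .., "turn": ..}, ...]. A call has 1 to 12 rows; each row shifts and turns the commanded pose from where the row before left it; what a row does not reach is not made up. A row lasts 1/10 s, in which the tool goes at most 50 mm and 8.59 degrees, less where a joint would pass 70% of its speed; a pose out of reach is approached as far as the arm can. A call is refused whole if a number of a shift passes 50 or a number of a turn 0.15, either way. A call with a gripper value outside its range is refused whole. "gripper" is the finger opening in mm, from 0 to 85.4, set as the call begins (left out, the last holds). The fingers move at their own pace and stop on an object; "squeeze" is the grip in N (left out, the last holds). Time passes only in rows, so rows that do not move let the fingers close. It gives the time, the measured TCP pose, the force, the opening and the grip force at its end, in the units of the state.
- r.get_state(): the state, without advancing time (a new reading comes with each control period).
- r.camera(name): name is "scene" or "side" or "wrist"; returns a dict with "color" (400x640x3 uint8, red, green, blue), "intrinsics" (3x3 intrinsics, pixels), "k1" (the pictures are not rectified: a ray, as slopes to the right and down, at radius r is drawn at 1 + k1 r^2 times it, then the intrinsics apply), "world_from_camera" (4x4, takes a point from camera to world coordinates). Camera axes: x right, y down, z forward; pixel columns grow to the right and rows downward; lengths in m; the calibration is good to about 2 mm. A picture is of the moment at which its call begins. There is no depth.
- r.close_job(): hands the job in; it is judged then, once.
The state is a dict: "clock": time; "joint_positions": joint angles; "joint_vel": joint speeds; "tau": joint torques, N m; "ee_pos": TCP position; "orientation": TCP orientation; "wrist_force": force on the tool from outside, world axes, zero at the start; "ft_torque": the same for the moment, N m; "opening": finger opening in m; "grasp_force": force on a finger pad.
Only numpy, scipy, OpenCV 4.12 (cv2) and the standard library are available. Lean on these libraries where they do the work, as an engineer would, in place of code of your own. Each camera call takes 0.05 s, during which the arm holds its last target. There are 200 camera calls.

## Task

Clear the sharpening bench: lay the larger whetstone flat in the longer wooden base and the smaller one flat in the shorter base, each along its base and inside the lips, snap the wheel dresser bar fully home in the pair of spring clips, centred along the rail, and lay the flange (hub up) and the hexagon nut flat, side by side, on the floor of the metal tray. The stones are brittle, so set them down rather than drop them, and leave the jar where it is.

Things in the scene. Friction and masses are not known exactly. Their poses are not given: they have to be found in the camera images.
- coarse_stone: coarse whetstone: plain grey slab 125 x 50 x 25 mm (x, y, z), the larger of the two stones. Origin at the centre of its underside, x along its length. About 0.36 kg, brittle.
- fine_stone: fine whetstone: plain pale slab 90 x 38 x 18 mm (x, y, z), the smaller of the two stones. Origin at the centre of its underside, x along its length. About 0.14 kg, brittle.
- dresser: wheel dresser: round steel bar, diameter 20 mm, 140 long plus a 12 mm tapered brass nose at its +x end; a dark 20 mm square collar, 8 wide, 60 mm either side of the middle keeps it from rolling. Origin on the axis at the bar's middle, x along the bar; on the bench its axis is 10 mm up. About 0.2 kg.
- flange: grinding-wheel flange: steel disc 60 mm in diameter and 10 mm thick, with a round hub 26 mm in diameter standing 18 mm above it (28 mm high overall), hub up. Origin at the centre of its underside, z up through the hub. About 0.22 kg.
- nut: dark steel hexagon arbor nut, 36 mm across flats, 20 mm high, with a hole, lying flat. Origin at the centre of its underside, z up; its flats face along x and every 60 degrees from there. About 0.1 kg.
- long_base: fixed wooden base for the coarse stone, the longer base: outside 157 x 82 mm (x, y), floor 12 mm above the bench, recess 145 x 70 between dark lips 10 mm above the floor; lips run across both ends and only 18 mm along the long sides at the corners, so the long sides are open for fingers. Origin: centre of underside, x along its length.
- short_base: fixed wooden base for the fine stone, made like the long one but smaller: outside 122 x 70 mm (x, y), floor 12 mm above the bench, recess 110 x 58 mm between lips 10 mm high; the middle of the long sides is open for fingers. Origin at the centre of its underside, x along its length.
- tin: fixed open rectangular metal tray for steel wheel hardware, outside 170 x 120 mm (x, y) and 28 mm high, walls and floor 3 mm thick. Origin at the centre of its underside, x along its length.
- clip_rail: fixed dark board 150x60x10 mm with two spring clips, 35 mm either side of its middle along x, each 12 wide; 58 mm free between for fingers. A 20 mm bar laid along x over both and pressed down (about 10 N) snaps in. Mouth 44 wide at height 55, throat 16 wide at 42; seated bar axis 34 mm above bench, unsnapped 10 or more higher. Origin: centre of underside, x along the line of clips.
- jar: loose small amber jar with a dark lid, 46 mm in diameter, 46 mm high, standing at the robot's right edge of the work, not part of the job. Origin at the centre of its underside.

How it is judged:
At the end, for the whole second after the job is handed in: Stones flat (0.06 rad) on their bases' floors, within 13 mm of centre and 0.3 rad; dresser seated within 4 mm in height and sideways, 15 mm lengthwise, 0.08 rad; flange (hub up) and nut flat (0.1 rad) on the tray's floor; all released and at rest (x of coarse_stone in the frame of long_base between -0.013 and 0.013 m and y of coarse_stone in the frame of long_base between -0.013 and 0.013 m and z of coarse_stone in the frame of long_base between 0.009 and 0.015 m and angle between the x axis of coarse_stone and the x axis of long_base, either way round below 0.3 rad and angle between each of coarse_stone, fine_stone's own z axis and vertical below 0.06 rad and linear speed of each of coarse_stone, fine_stone, dresser, flange, nut below 0.02 m/s and angular speed of each of coarse_stone, fine_stone, dresser, flange, nut below 0.2 rad/s and x of fine_stone in the frame of short_base between -0.013 and 0.013 m and y of fine_stone in the frame of short_base between -0.013 and 0.013 m and z of fine_stone in the frame of short_base between 0.009 and 0.015 m and angle between the x axis of fine_stone and the x axis of short_base, either way round below 0.3 rad and x of dresser in the frame of clip_rail between -0.015 and 0.015 m and y of dresser in the frame of clip_rail between -0.004 and 0.004 m and z of dresser in the frame of clip_rail between 0.03 and 0.038 m and angle between the x axis of dresser and the x axis of clip_rail, either way round below 0.08 rad and x of flange in the frame of tin between -0.056 and 0.056 m and y of flange in the frame of tin between -0.031 and 0.031 m and z of flange in the frame of tin between -0.001 and 0.007 m and angle between each of flange, nut's own z axis and vertical below 0.1 rad and x of nut in the frame of tin between -0.067 and 0.067 m and y of nut in the frame of tin between -0.042 and 0.042 m and z of nut in the frame of tin between -0.001 and 0.007 m); the robot touches nothing.
It fails at once if the jar is pushed away or upset (distance of jar from where it was at the start of the episode above 0.02 m or angle between jar's own z axis and vertical above 0.3 rad).
It fails at once if the coarse stone is dropped or thrown (faster than 0.8 m/s while the fingers do not hold it) (contact force between the fingers and coarse_stone below 0.1 N and linear speed of coarse_stone above 0.8 m/s).
It fails at once if the fine stone is dropped or thrown (faster than 0.8 m/s while the fingers do not hold it) (contact force between the fingers and fine_stone below 0.1 N and linear speed of fine_stone above 0.8 m/s).
It also fails if it takes over 125 s, if anything falls off the work surface, if the arm or the gripper's body presses on something with over 40 N, if the wrist force passes 120 N, or if a joint passes its speed limit or range.

## Working session

There is one attempt and no reset: what is moved stays moved. The work goes in short steps, Python scripts to look and compute and a tool call to move; the robot and the scene stay as the last step left them, time stands still between calls to the robot, and variables do not carry over. Pictures are saved under pics/ and viewed, at most 14 in all, crops included, and the job is handed in when it is done.

Besides the shell and the picture viewer there is one more tool, called as name(argument=value, ...), one argument or row to a line, values as JSON. carry_out: Moves the arm, as the interface text tells. Its arguments: {"type":"object","properties":{"increments":{"type":"array","items":{"type":"object","properties":{"x":{"type":"number"},"y":{"type":"number"},"z":{"type":"number"},"turn":{"type":"number"}}}},"gripper":{"type":"number"},"squeeze":{"type":"number"}},"required":["increments"]}

```bash
mkdir -p pics; ls
cat > h.py <<'E'
import numpy as np, cv2, pickle
from bench import r
def snap(name,tag):
    c=r.camera(name); cv2.imwrite(f'pics/{tag}.png',c['color'][:,:,::-1]); pickle.dump(c,open(f'pics/{tag}.pkl','wb')); return c
def load(tag): return pickle.load(open(f'pics/{tag}.pkl','rb'))
def ray(c,u,v):
    K=np.array(c['intrinsics']); d=np.array([(u-K[0,2])/K[0,0],(v-K[1,2])/K[1,1]]); s=d.copy()
    for _ in range(20): s=d/(1+c['k1']*(s@s))
    T=np.array(c['world_from_camera']); return T[:3,3],T[:3,:3]@np.array([s[0],s[1],1])
def atz(c,u,v,z):
    o,d=ray(c,u,v); return o+d*(z-o[2])/d[2]
def tri(c1,p1,c2,p2):
    A=[];b=[]
    for c,p in((c1,p1),(c2,p2)):
        o,d=ray(c,*p); d=d/np.linalg.norm(d); P=np.eye(3)-np.outer(d,d); A.append(P);b.append(P@o)
    x=np.linalg.lstsq(np.vstack(A),np.hstack(b),rcond=None)[0]; return x, np.linalg.norm(np.vstack(A)@x-np.hstack(b))
def proj(c,X):
    T=np.linalg.inv(np.array(c['world_from_camera'])); p=T[:3,:3]@np.array(X)+T[:3,3]; s=p[:2]/p[2]; s=s*(1+c['k1']*(s@s)); K=np.array(c['intrinsics']); return K[0,0]*s[0]+K[0,2],K[1,1]*s[1]+K[1,2]
E
python3 - <<'E'
from h import *
for n in('scene','side','wrist'):
    c=snap(n,n+'0'); print(n,np.round(c['world_from_camera'],3).tolist(),c['intrinsics'],c['k1'])
print(r.get_state())
E
```

```text
pics
scene [[0.244, 0.63, -0.737, 1.383], [0.97, -0.154, 0.19, -0.208], [0.006, -0.761, -0.648, 0.772], [0.0, 0.0, 0.0, 1.0]] [[423.77998961   0.         320.62578738]
 [  0.         423.77998961 200.6666566 ]
 [  0.           0.           1.        ]] 0.022347545123453917
side [[0.682, -0.457, 0.571, -0.087], [-0.731, -0.421, 0.537, -0.568], [-0.005, -0.784, -0.621, 0.682], [0.0, 0.0, 0.0, 1.0]] [[415.92600604   0.         323.29034938]
 [  0.         415.92600604 200.93793835]
 [  0.           0.           1.        ]] -0.010913042304066995
wrist [[0.364, 0.893, 0.264, 0.151], [0.931, -0.348, -0.105, 0.585], [-0.002, 0.284, -0.959, 0.372], [0.0, 0.0, 0.0, 1.0]] [[275.56801584   0.         319.83418189]
 [  0.         275.56801584 202.02651322]
 [  0.           0.           1.        ]] 0.011919107388286037
{'clock': 0.15, 'joint_positions': array([ 1.11360477e+00,  1.31010687e-01,  1.48903467e+00, -3.95726582e-05,
        1.52302789e+00, -8.53793994e-02]), 'joint_vel': array([-0.00032169, -0.00344071, -0.00201734, -0.00055705,  0.00151189,
       -0.00023861]), 'tau': array([-5.67502811e-04, -5.70063865e+01, -5.01158416e+01, -3.08364624e-04,
        9.45021777e-03,  2.64325223e-05]), 'ee_pos': array([0.2177702 , 0.55861619, 0.23046864]), 'orientation': array([ 1.84836083e-01,  9.82769085e-01, -7.18518992e-04, -1.79337437e-04]), 'wrist_force': array([-0.66597793,  0.064636  ,  0.29100195]), 'ft_torque': array([-0.00145397,  0.00466149, -0.00435642]), 'grasp_force': 0.0, 'opening': 0.0853904810089754}
```

View pics/scene0.png

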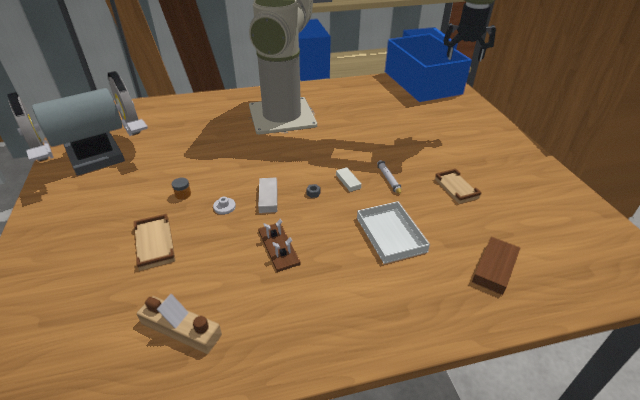

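View pics/side0.png

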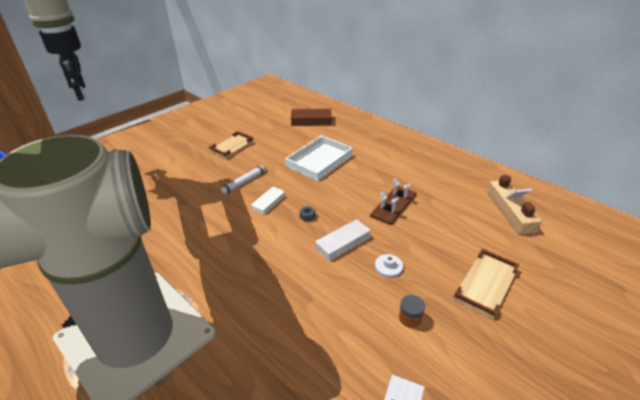

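The scene view shows the jar at (181,188), flange (224,206), coarse stone (268,195), nut (313,190) and fine stone (348,180). It also shows the dresser at (389,177), short base (457,186), tray (392,231), rail (279,245) and long base (154,241). The side view shows the same things at (412,311), (389,266), (343,240), (307,213), (268,200), (243,180), (232,145), (319,157), (394,202) and (487,282).

Run:
```python
from h import *
a,b=load('scene0'),load('side0')
P=dict(jar=((181,188),(412,311)),flange=((224,206),(389,266)),coarse=((268,195),(343,240)),nut=((313,190),(307,213)),fine=((348,180),(268,200)),dresser=((389,177),(243,180)),short=((457,186),(232,145)),tin=((392,231),(319,157)),rail=((279,245),(394,202)),long=((154,241),(487,282)))
for k,(p,q) in P.items():
    x,e=tri(a,p,b,q); print(k,np.round(x*1000),round(e*1000,1))
w=load('wrist0'); T=np.array(w['world_from_camera']); 
from scipy.spatial.transform import Rotation as R
s=r.get_state(); Rt=R.from_quat(s['orientation']).as_matrix(); print('cam in tool',np.round(Rt.T@(T[:3,3]-s['ee_pos'])*1000),np.round(Rt.T@T[:3,:3],3), np.round(Rt,3))
```

```text
jar [ 385. -355.   24.] 1.5
flange [ 466. -245.    3.] 2.0
coarse [ 455. -121.    9.] 1.9
nut [465.   7.  11.] 2.3
fine [437. 121.   7.] 4.4
dresser [451. 244.   5.] 3.0
short [543. 417.   9.] 1.6
tin [675. 165.  11.] 1.9
rail [ 653. -125.    8.] 1.5
long [ 565. -424.    8.] 0.8
cam in tool [  72.   -0. -141.] [[-0.001 -0.959 -0.284]
 [ 1.    -0.    -0.001]
 [ 0.    -0.284  0.959]] [[-0.932  0.363 -0.001]
 [ 0.363  0.932 -0.001]
 [ 0.    -0.001 -1.   ]]
```

View pics/wrist0.png

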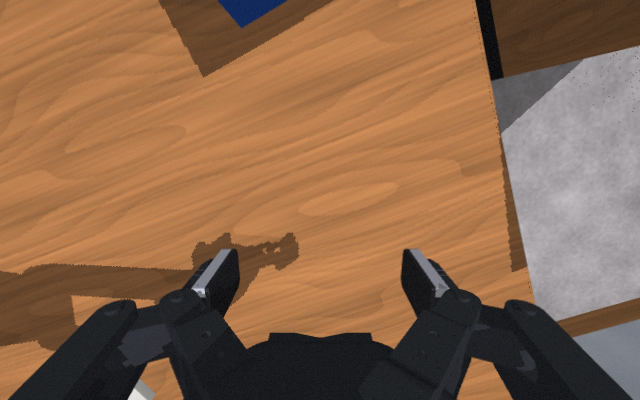

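The wrist view shows only bare bench, with the fingertips at about v=250. I'll move over the left half to see it at closer range.

carry_out(
  increments=[
    {"x":34,"y":-34,"z":3,"turn":0.037},
    {"x":34,"y":-34,"z":3,"turn":0.037},
    {"x":34,"y":-34,"z":3,"turn":0.037},
    {"x":34,"y":-34,"z":3,"turn":0.037},
    {"x":34,"y":-34,"z":3,"turn":0.037},
    {"x":34,"y":-34,"z":3,"turn":0.037},
    {"x":34,"y":-34,"z":3,"turn":0.037},
    {"x":34,"y":-34,"z":3,"turn":0.037},
    {"x":34,"y":-34,"z":3,"turn":0.037},
    {"x":34,"y":-34,"z":3,"turn":0.037},
    {},
    {},
  ],
)

```text
invalid input at $.increments[10]: expected keys x, y, z, turn
```

Run:
```python
from h import *
s=r.get_state();print(s['ee_pos'],s['orientation'],s['joint_positions'],s['clock'])
c=snap('wrist','w1')
for X in((437,121,18),(451,244,10),(543,417,20),(675,165,28),(465,7,20),(653,-125,10),(455,-121,25)): print(X,np.round(proj(c,np.array(X)/1000)))
```

```text
[0.2177702  0.55861619 0.23046864] [ 1.84836083e-01  9.82769085e-01 -7.18518992e-04 -1.79337437e-04] [ 1.11360477e+00  1.31010687e-01  1.48903467e+00 -3.95726582e-05
  1.52302789e+00 -8.53793994e-02] 0.15
(437, 121, 18) [123. 393.]
(451, 244, 10) [195. 373.]
(543, 417, 20) [312. 389.]
(675, 165, 28) [211. 484.]
(465, 7, 20) [ 73. 425.]
(653, -125, 10) [ 77. 504.]
(455, -121, 25) [  3. 445.]
```

View pics/w1.png

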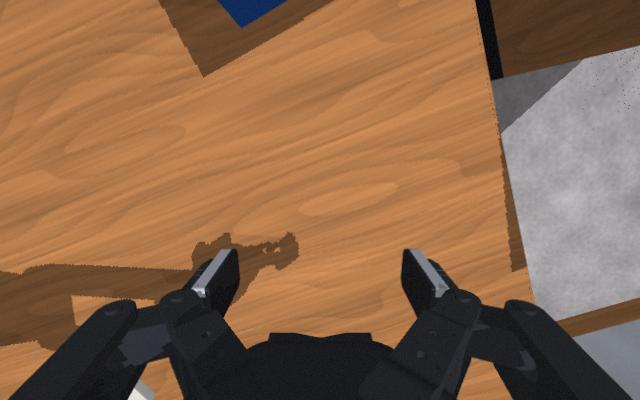

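The move was refused because every row needs all four keys, so the picture is unchanged. I'll repeat it with full rows.

carry_out(
  increments=[
    {"x":34,"y":-34,"z":3,"turn":0.037},
    {"x":34,"y":-34,"z":3,"turn":0.037},
    {"x":34,"y":-34,"z":3,"turn":0.037},
    {"x":34,"y":-34,"z":3,"turn":0.037},
    {"x":34,"y":-34,"z":3,"turn":0.037},
    {"x":34,"y":-34,"z":3,"turn":0.037},
    {"x":34,"y":-34,"z":3,"turn":0.037},
    {"x":34,"y":-34,"z":3,"turn":0.037},
    {"x":34,"y":-34,"z":3,"turn":0.037},
    {"x":34,"y":-34,"z":3,"turn":0.037},
    {"x":0,"y":0,"z":0,"turn":0},
    {"x":0,"y":0,"z":0,"turn":0},
  ],
)

```text
clock: 1.4
ee_pos: [0.5584, 0.2179, 0.2608]
orientation: [0.002, 1.0, 0.0, -0.0]
wrist_force: [-0.5, -0.2, -0.3]
opening: 0.0853
grasp_force: 0.0
```

Run:
```python
from h import *
s=r.get_state();print(s['ee_pos'],s['orientation'],s['joint_positions'],s['clock'])
c=snap('wrist','w1')
for X in((437,121,18),(451,244,10),(543,417,20),(675,165,28),(465,7,20),(653,-125,10),(455,-121,25)): print(X,np.round(proj(c,np.array(X)/1000)))
```

```text
[0.5584458  0.21790733 0.26079682] [ 2.26881899e-03  9.99997310e-01  1.71374931e-05 -4.81931898e-04] [ 2.86329574e-01  1.19227050e-01  1.44684166e+00  3.07186540e-04
  1.57643819e+00 -1.27992752e+00] 1.4
(437, 121, 18) [244.  81.]
(451, 244, 10) [339.  93.]
(543, 417, 20) [464. 162.]
(675, 165, 28) [285. 252.]
(465, 7, 20) [158. 104.]
(653, -125, 10) [ 96. 235.]
(455, -121, 25) [52. 95.]
```

carry_out(
  increments=[
    {"x":10,"y":-44,"z":0,"turn":0},
    {"x":10,"y":-44,"z":0,"turn":0},
    {"x":10,"y":-44,"z":0,"turn":0},
    {"x":10,"y":-44,"z":0,"turn":0},
    {"x":10,"y":-44,"z":0,"turn":0},
    {"x":0,"y":0,"z":0,"turn":0},
    {"x":0,"y":0,"z":0,"turn":0},
  ],
)

```text
clock: 2.15
ee_pos: [0.6076, -0.0004, 0.2611]
orientation: [0.001, 1.0, 0.0, -0.0]
wrist_force: [-1.0, -1.0, -1.2]
opening: 0.0853
grasp_force: 0.0
```

Run:
```python
from h import *
snap('wrist','w2')
```

carry_out(
  increments=[
    {"x":0,"y":-44,"z":0,"turn":0},
    {"x":0,"y":-44,"z":0,"turn":0},
    {"x":0,"y":-44,"z":0,"turn":0},
    {"x":0,"y":-44,"z":0,"turn":0},
    {"x":0,"y":-44,"z":0,"turn":0},
    {"x":0,"y":0,"z":0,"turn":0},
    {"x":0,"y":0,"z":0,"turn":0},
  ],
)

```text
clock: 2.9
ee_pos: [0.6082, -0.2197, 0.261]
orientation: [0.001, 1.0, 0.0, -0.0]
wrist_force: [0.2, 0.3, 0.5]
opening: 0.0857
grasp_force: 0.0
```

Run:
```python
from h import *
snap('wrist','w3')
w=[cv2.imread(f'pics/w{i}.png') for i in(1,2,3)]
cv2.imwrite('pics/m12.png',np.vstack([cv2.resize(i[0:290],(800,300*290*800//640//300)) for i in w[:1]]))
# enlarge w1 left/right parts
def crop(i,x0,x1,y0,y1,s,n): cv2.imwrite(f'pics/{n}.png',cv2.resize(w[i][y0:y1,x0:x1],None,fx=s,fy=s,interpolation=cv2.INTER_CUBIC))
crop(1,0,640,0,300,1.25,'c2');
```

```text
(no output)
```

View pics/c2.png

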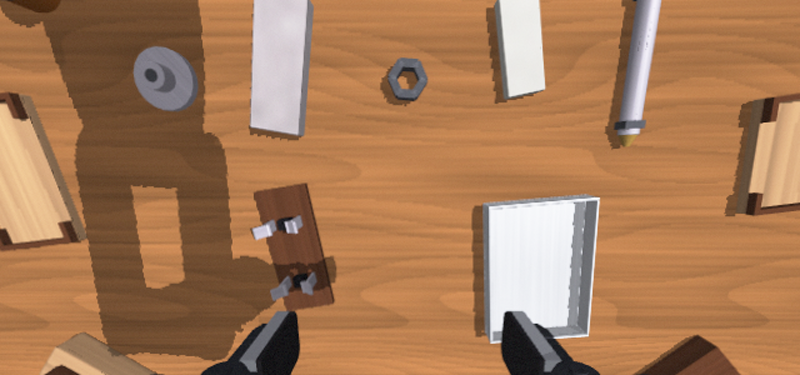

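The middle view shows the flange at about (166,78) in the x1.25 crop, the coarse stone's lower edge at (250-300,130), the nut at (407,80) and the fine stone's lower edge at (505-545,95). The dresser nose is at (627,140), the tray corners at (485,205), (598,198), (590,338) and (492,342), and the rail corners at (255,192), (303,184), (332,300) and (288,310).

Run:
```python
from h import *
w=[cv2.imread(f'pics/w{i}.png') for i in(1,2,3)]
def crop(i,x0,y0,n,s=2.2,W=360,H=270): cv2.imwrite(f'pics/{n}.png',cv2.resize(w[i][y0:y0+H,x0:x0+W],None,fx=s,fy=s,interpolation=cv2.INTER_CUBIC))
crop(0,200,0,'c1'); crop(2,80,0,'c3')
```

```text
(no output)
```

View pics/c1.png

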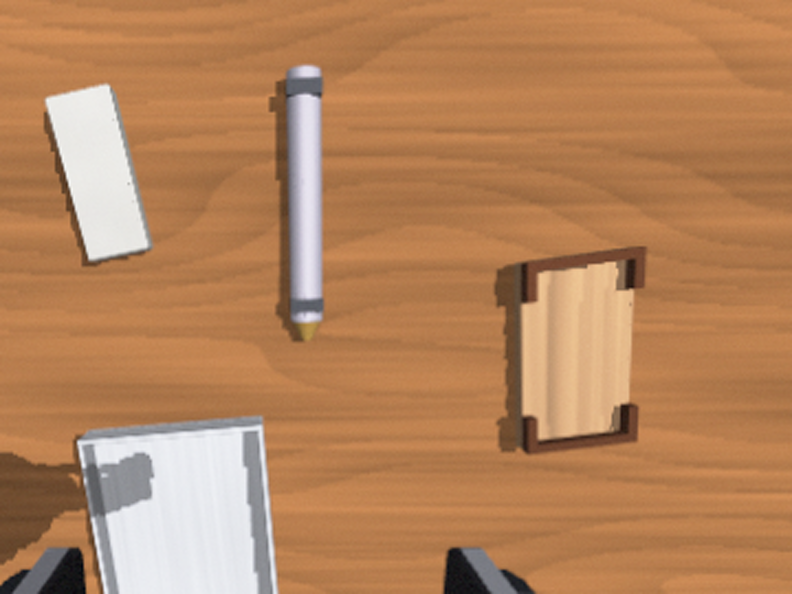

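View pics/c3.png

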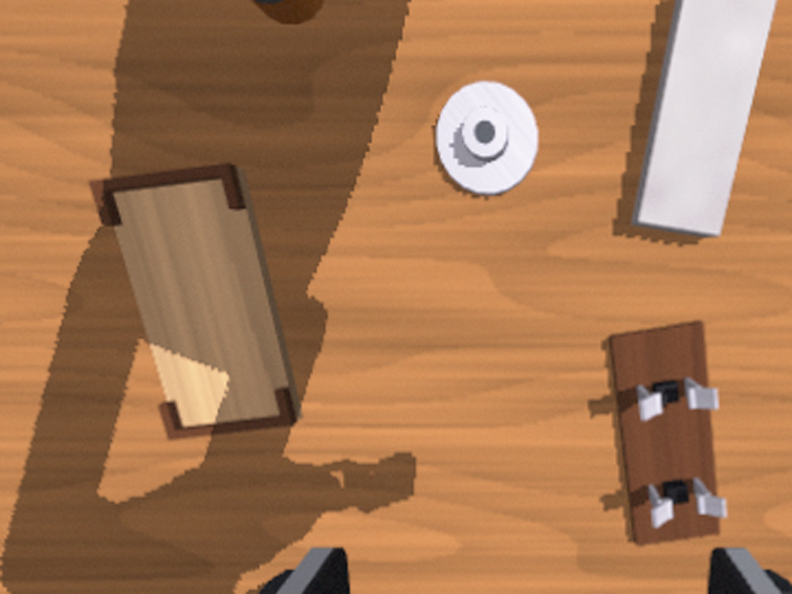

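c1 (the left half, x2.2 from u=200) shows the fine stone top at (46,99), (108,84), (150,247) and (90,262), the dresser from (304,67) to its nose at (306,341), and the short base at (523,263), (645,248), (636,440) and (526,452). c3 (the right half, from u=80) shows the flange disc at (487,137), the coarse stone's near edge at (634,222)-(720,236), and the rail at (610,337), (701,322), (719,530) and (638,545). It also shows the long base at (92,182), (235,165), (296,420) and (172,438).

Run:
```python
from h import *
C={1:load('w1'),2:load('w2'),3:load('w3')}
def px(k,p): return {1:(200+p[0]/2.2,p[1]/2.2),2:(p[0]/1.25,p[1]/1.25),3:(80+p[0]/2.2,p[1]/2.2)}[k]
def T(n,k1,p1,k2,p2):
    x,e=tri(C[k1],px(k1,p1),C[k2],px(k2,p2)); print('tri',n,np.round(x*1000,1),'res',round(e*1000,1))
T('nose',1,(306,341),2,(627,146)); T('collar',1,(307,305),2,(630,127))
T('fineBL',1,(90,262),2,(507,99)); T('fineBR',1,(150,247),2,(545,91))
T('tray1',1,(79,440),2,(485,205)); T('tray2',1,(262,420),2,(598,198))
T('railA',3,(610,337),2,(255,192)); T('railB',3,(701,322),2,(303,184)); T('railC',3,(719,530),2,(332,300))
T('flhub',3,(485,132),2,(152,75)); T('disc',3,(487,137),2,(165,78))
T('coarseL',3,(634,222),2,(250,128)); T('coarseR',3,(720,236),2,(300,135))
T('longTR',3,(235,165),2,(18,95)); T('longBR',3,(294,422),2,(80,240))
def Z(n,k,z,P):
    Q=np.array([atz(C[k],*px(k,p),z/1000)*1000 for p in P])[:,:2]; d=[round(np.linalg.norm(Q[i]-Q[(i+1)%len(Q)]),1) for i in range(len(Q))]
    print(n,'c',np.round(Q.mean(0),1),'sides',d,'pts',np.round(Q,1).tolist())
    if len(Q)==4:
        a=Q[2]-Q[1]; b=Q[3]-Q[0]; print('   ang',np.round([np.arctan2(a[1],a[0]),np.arctan2(b[1],b[0])],3))
Z('fine',1,18,[(46,99),(108,84),(150,247),(90,262)])
Z('dresser',1,20,[(304,86),(307,305)]); Z('nose',1,10,[(306,341)])
Z('short',1,22,[(523,263),(645,248),(636,440),(526,452)])
Z('tin',2,28,[(485,205),(598,198),(590,338),(492,342)])
Z('rail',3,10,[(610,337),(701,322),(719,530),(638,545)])
Z('rail',2,10,[(255,192),(303,184),(332,300),(288,310)])
Z('long',3,22,[(92,182),(235,165),(296,420),(172,438)])
Z('flange',3,10,[(487,137)]);Z('hub',3,28,[(485,132)])
Z('coarse',3,25,[(680,0),(775,0),(720,236),(634,222)])
Z('nut',2,20,[(407,77)])
```

```text
tri nose [532.5 244.5  12.1] res 0.6
tri collar [511.7 245.3   9.4] res 1.5
tri fineBL [484.3 111.2  12.6] res 0.4
tri fineBR [476.5 149.   14.1] res 1.5
tri tray1 [595.4  95.1  17.1] res 1.6
tri tray2 [584.5 216.6  21.1] res 2.9
tri railA [ 580.9 -166.2    4.2] res 0.4
tri railB [ 571.2 -109.3    9.4] res 0.0
tri railC [714.4 -85.3   9.1] res 1.8
tri flhub [ 464.6 -243.6   25.8] res 0.3
tri disc [ 463.5 -243.7    5.9] res 0.2
tri coarseL [ 512.3 -156.7   20. ] res 0.6
tri coarseR [ 519.8 -105.1   20.3] res 0.2
tri longTR [ 480.6 -391.5   12.7] res 1.0
tri longBR [ 637.  -377.6    5.2] res 0.7
fine c [436.2 122.2] sides [np.float64(36.2), np.float64(88.5), np.float64(37.8), np.float64(89.3)] pts [[396.4, 95.7], [389.0, 131.1], [475.6, 149.4], [484.1, 112.6]]
   ang [0.208 0.191]
dresser c [450.4 242.6] sides [np.float64(119.1), np.float64(119.1)] pts [[390.9, 240.8], [510.0, 244.4]]
nose c [533.1 244.8] sides [np.float64(0.0)] pts [[533.1, 244.8]]
short c [541.6 416.5] sides [np.float64(71.6), np.float64(119.7), np.float64(70.6), np.float64(119.7)] pts [[486.1, 373.3], [478.3, 444.4]
[... 541 characters left out ...]
47.8)] pts [[579.9, -163.8], [571.2, -109.1], [712.6, -85.0], [725.9, -140.6]]
   ang [0.169 0.158]
long c [ 561.9 -419.6] sides [np.float64(83.6), np.float64(151.7), np.float64(82.4), np.float64(154.5)] pts [[490.5, -470.6], [481.3, -387.5], [631.9, -369.5], [643.8, -451.0]]
   ang [0.118 0.127]
flange c [ 464.4 -243.4] sides [np.float64(0.0)] pts [[464.4, -243.4]]
hub c [ 465.2 -243.4] sides [np.float64(0.0)] pts [[465.2, -243.4]]
coarse c [ 459.1 -122.7] sides [np.float64(50.3), np.float64(119.3), np.float64(51.6), np.float64(111.9)] pts [[401.9, -138.6], [402.2, -88.3], [520.2, -106.6], [512.2, -157.5]]
   ang [-0.154 -0.169]
nut c [464.9   6.9] sides [np.float64(0.0)] pts [[464.9, 6.9]]
```

The measured heights and sizes agree with the text to a few mm. I'll start with the flange, gripping it by its hub.

carry_out(
  gripper=60,
  squeeze=50,
  increments=[
    {"x":-36,"y":-6,"z":-28,"turn":0},
    {"x":-36,"y":-6,"z":-28,"turn":0},
    {"x":-36,"y":-6,"z":-28,"turn":0},
    {"x":-36,"y":-6,"z":-28,"turn":0},
    {"x":0,"y":0,"z":-40,"turn":0},
    {"x":0,"y":0,"z":-40,"turn":0},
    {"x":0,"y":0,"z":-30,"turn":0},
    {"x":0,"y":0,"z":-10,"turn":0},
    {"x":0,"y":0,"z":-10,"turn":0},
    {"x":0,"y":0,"z":-5,"turn":0},
    {"x":0,"y":0,"z":0,"turn":0},
    {"x":0,"y":0,"z":0,"turn":0},
  ],
)

```text
clock: 4.15
ee_pos: [0.465, -0.2454, 0.0156]
orientation: [0.001, 1.0, -0.001, 0.001]
wrist_force: [-0.3, -0.1, -0.6]
opening: 0.0601
grasp_force: 0.0
```

Run:
```python
from h import *
c=snap('wrist','w4'); im=c['color'][:,:,::-1]; s=load('scene0')
a=snap('side','s4')['color'][:,:,::-1]
A=cv2.resize(im[120:340,170:470],None,fx=1.6,fy=1.6,interpolation=cv2.INTER_CUBIC)
w2=cv2.imread('pics/w2.png')
B=cv2.resize(w2[30:100,280:370],(315,245),interpolation=cv2.INTER_CUBIC)
o=np.zeros((352,800,3),np.uint8); o[:,:480]=A; o[:245,482:797]=B; cv2.imwrite('pics/m4.png',o)
```

```text
(no output)
```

View pics/m4.png

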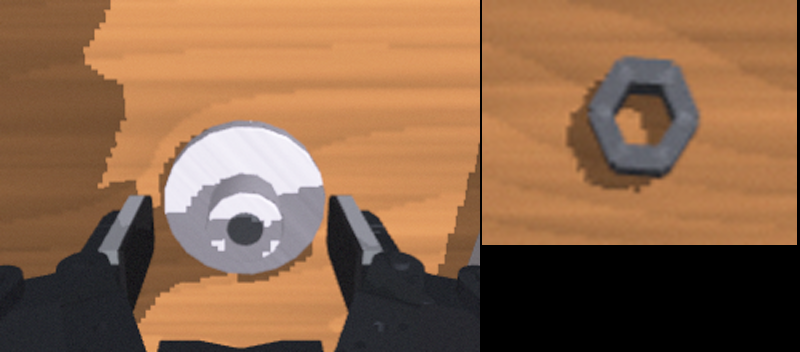

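The hub sits centred between the fingers at crop (245,225). The nut's inset shows flats facing ±x, to within about 0.05 rad. I'll lower 2 mm and grip.

carry_out(
  gripper=15,
  squeeze=60,
  increments=[
    {"x":0,"y":1,"z":-1,"turn":0},
    {"x":0,"y":0,"z":0,"turn":0},
    {"x":0,"y":0,"z":0,"turn":0},
    {"x":0,"y":0,"z":0,"turn":0},
    {"x":0,"y":0,"z":0,"turn":0},
    {"x":0,"y":0,"z":0,"turn":0},
    {"x":0,"y":0,"z":0,"turn":0},
  ],
)

```text
clock: 4.95
ee_pos: [0.4642, -0.2441, 0.0138]
orientation: [0.001, 1.0, -0.0, 0.0]
wrist_force: [-2.3, 1.7, 5.2]
opening: 0.0235
grasp_force: 58.7
```

carry_out(
  increments=[
    {"x":0,"y":0,"z":20,"turn":0},
    {"x":0,"y":0,"z":40,"turn":0},
    {"x":0,"y":0,"z":30,"turn":0},
    {"x":19,"y":45,"z":0,"turn":0.01},
    {"x":19,"y":45,"z":0,"turn":0.01},
    {"x":19,"y":45,"z":0,"turn":0.01},
    {"x":19,"y":45,"z":0,"turn":0.015},
    {"x":19,"y":45,"z":0,"turn":0.015},
    {"x":19,"y":45,"z":0,"turn":0.015},
    {"x":19,"y":45,"z":0,"turn":0.015},
    {"x":19,"y":45,"z":0,"turn":0.01},
    {"x":22,"y":42,"z":0,"turn":0.01},
  ],
)

```text
clock: 6.15
ee_pos: [0.6376, 0.1602, 0.1023]
orientation: [-0.055, 0.999, -0.0, -0.001]
wrist_force: [1.0, -1.2, -1.7]
opening: 0.0232
grasp_force: 59.5
```

carry_out(
  increments=[
    {"x":0,"y":0,"z":-30,"turn":0},
    {"x":0,"y":0,"z":-30,"turn":0},
    {"x":0,"y":0,"z":-15,"turn":0},
    {"x":0,"y":0,"z":0,"turn":0},
  ],
)

```text
clock: 6.55
ee_pos: [0.6347, 0.1573, 0.0241]
orientation: [-0.054, 0.999, -0.0, -0.004]
wrist_force: [-0.0, -0.5, -2.8]
opening: 0.0234
grasp_force: 59.5
```

carry_out(
  increments=[
    {"x":2,"y":0,"z":-3,"turn":0},
    {"x":0,"y":0,"z":-3,"turn":0},
    {"x":0,"y":0,"z":-2,"turn":0},
    {"x":0,"y":0,"z":0,"turn":0},
    {"x":0,"y":0,"z":0,"turn":0},
  ],
)

```text
clock: 7.05
ee_pos: [0.6403, 0.158, 0.0209]
orientation: [-0.054, 0.999, 0.0, 0.0]
wrist_force: [-0.1, 0.3, -2.6]
opening: 0.0233
grasp_force: 59.5
```

carry_out(
  increments=[
    {"x":0,"y":0,"z":-2,"turn":0},
    {"x":0,"y":0,"z":-1,"turn":0},
    {"x":0,"y":0,"z":0,"turn":0},
    {"x":0,"y":0,"z":0,"turn":0},
  ],
)

```text
clock: 7.45
ee_pos: [0.6398, 0.158, 0.0172]
orientation: [-0.054, 0.999, -0.0, -0.0]
wrist_force: [-0.5, 0.2, -2.5]
opening: 0.0235
grasp_force: 59.5
```

carry_out(
  increments=[
    {"x":0,"y":0,"z":-1,"turn":0},
    {"x":0,"y":0,"z":0,"turn":0},
    {"x":0,"y":0,"z":0,"turn":0},
  ],
)

```text
clock: 7.75
ee_pos: [0.6401, 0.1581, 0.0169]
orientation: [-0.054, 0.999, 0.0, 0.0]
wrist_force: [-3.9, -0.5, 4.9]
opening: 0.0234
grasp_force: 60.2
```

carry_out(
  gripper=50,
  increments=[
    {"x":0,"y":0,"z":0,"turn":0},
    {"x":0,"y":0,"z":0,"turn":0},
    {"x":0,"y":0,"z":0,"turn":0},
    {"x":0,"y":0,"z":30,"turn":0},
    {"x":0,"y":0,"z":35,"turn":0},
    {"x":0,"y":0,"z":25,"turn":0},
    {"x":-35,"y":-30,"z":0,"turn":0.083},
    {"x":-35,"y":-30,"z":0,"turn":0.083},
    {"x":-35,"y":-30,"z":0,"turn":0.083},
    {"x":-35,"y":-30,"z":0,"turn":0.083},
    {"x":-35,"y":-31,"z":0,"turn":0.083},
    {"x":0,"y":0,"z":0,"turn":0},
  ],
)

```text
clock: 8.95
ee_pos: [0.4602, 0.0046, 0.1045]
orientation: [-0.259, 0.966, 0.0, -0.002]
wrist_force: [0.4, 1.4, -0.4]
opening: 0.0504
grasp_force: 0.0
```

carry_out(
  gripper=60,
  increments=[
    {"x":0,"y":0,"z":-40,"turn":0},
    {"x":0,"y":0,"z":-30,"turn":0},
    {"x":0,"y":0,"z":-15,"turn":0},
    {"x":0,"y":0,"z":-10,"turn":0},
    {"x":0,"y":0,"z":0,"turn":0},
    {"x":0,"y":0,"z":0,"turn":0},
  ],
)

```text
clock: 9.55
ee_pos: [0.4657, 0.0071, 0.012]
orientation: [-0.259, 0.966, -0.0, 0.0]
wrist_force: [0.1, 0.2, -0.1]
opening: 0.0603
grasp_force: 0.0
```

Run:
```python
from h import *
c=snap('wrist','w5'); im=c['color'][:,:,::-1]
s=snap('scene','s5')['color'][:,:,::-1]
A=cv2.resize(im[100:320,170:470],None,fx=1.6,fy=1.6,interpolation=cv2.INTER_CUBIC)
B=cv2.resize(s[190:270,345:435],(315,280),interpolation=cv2.INTER_CUBIC)
o=np.zeros((352,800,3),np.uint8); o[:,:480]=A; o[:280,482:797]=B; cv2.imwrite('pics/m5.png',o)
```

```text
(no output)
```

View pics/m5.png

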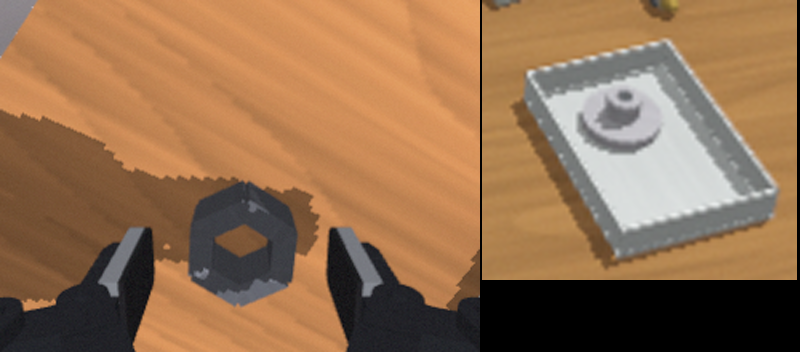

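The flange lies flat in the tray, hub up, and the nut's flats are square to the fingers. I'll grip the nut.

carry_out(
  gripper=25,
  increments=[
    {"x":0,"y":0,"z":-5,"turn":0},
    {"x":0,"y":0,"z":0,"turn":0},
    {"x":0,"y":0,"z":0,"turn":0},
    {"x":0,"y":0,"z":0,"turn":0},
    {"x":0,"y":0,"z":0,"turn":0},
    {"x":0,"y":0,"z":0,"turn":0},
  ],
)

```text
clock: 10.25
ee_pos: [0.4656, 0.007, 0.0068]
orientation: [-0.259, 0.966, -0.0, 0.001]
wrist_force: [-0.5, 0.5, 5.6]
opening: 0.0343
grasp_force: 60.3
```

carry_out(
  increments=[
    {"x":0,"y":0,"z":20,"turn":0},
    {"x":0,"y":0,"z":40,"turn":0},
    {"x":0,"y":0,"z":30,"turn":0},
    {"x":35,"y":23,"z":0,"turn":-0.06},
    {"x":35,"y":23,"z":0,"turn":-0.06},
    {"x":35,"y":23,"z":0,"turn":-0.06},
    {"x":35,"y":23,"z":0,"turn":-0.06},
    {"x":35,"y":23,"z":0,"turn":-0.06},
    {"x":35,"y":23,"z":0,"turn":-0.06},
    {"x":35,"y":22,"z":0,"turn":-0.055},
    {"x":0,"y":0,"z":-30,"turn":0},
    {"x":0,"y":0,"z":0,"turn":0},
  ],
)

```text
clock: 11.45
ee_pos: [0.7068, 0.1672, 0.0598]
orientation: [-0.055, 0.999, -0.001, -0.005]
wrist_force: [-1.5, -0.5, -3.0]
opening: 0.0337
grasp_force: 60.0
```

carry_out(
  increments=[
    {"x":0,"y":0,"z":-30,"turn":0},
    {"x":0,"y":0,"z":-15,"turn":0},
    {"x":0,"y":0,"z":-5,"turn":0},
    {"x":0,"y":0,"z":-5,"turn":0},
    {"x":0,"y":0,"z":0,"turn":0},
    {"x":0,"y":0,"z":0,"turn":0},
  ],
)

```text
clock: 12.05
ee_pos: [0.7107, 0.1671, 0.0127]
orientation: [-0.054, 0.999, 0.0, 0.001]
wrist_force: [0.2, -0.0, -0.1]
opening: 0.0344
grasp_force: 60.0
```

Contact is expected at a TCP height of about 9.8 mm.

carry_out(
  increments=[
    {"x":0,"y":0,"z":-2,"turn":0},
    {"x":0,"y":0,"z":-1,"turn":0},
    {"x":0,"y":0,"z":0,"turn":0},
    {"x":0,"y":0,"z":0,"turn":0},
  ],
)

```text
clock: 12.45
ee_pos: [0.7108, 0.1672, 0.0099]
orientation: [-0.054, 0.999, 0.0, 0.001]
wrist_force: [-2.0, 0.1, 5.4]
opening: 0.0343
grasp_force: 60.6
```

carry_out(
  gripper=50,
  increments=[
    {"x":0,"y":0,"z":0,"turn":0},
    {"x":0,"y":0,"z":0,"turn":0},
    {"x":0,"y":0,"z":0,"turn":0},
    {"x":0,"y":0,"z":30,"turn":0},
    {"x":0,"y":0,"z":40,"turn":0},
    {"x":0,"y":0,"z":30,"turn":0},
    {"x":-43,"y":12,"z":0,"turn":-0.02},
    {"x":-43,"y":12,"z":0,"turn":-0.02},
    {"x":-43,"y":13,"z":0,"turn":-0.02},
    {"x":-43,"y":13,"z":0,"turn":-0.02},
    {"x":-44,"y":13,"z":0,"turn":0},
    {"x":-44,"y":13,"z":0,"turn":0},
  ],
)

```text
clock: 13.65
ee_pos: [0.4482, 0.2433, 0.1082]
orientation: [-0.014, 1.0, 0.0, 0.0]
wrist_force: [0.0, 0.6, 1.2]
opening: 0.0498
grasp_force: 0.0
```

carry_out(
  increments=[
    {"x":0,"y":0,"z":0,"turn":0},
    {"x":0,"y":0,"z":-40,"turn":0},
    {"x":0,"y":0,"z":-25,"turn":0},
    {"x":0,"y":0,"z":0,"turn":0},
    {"x":0,"y":0,"z":0,"turn":0},
  ],
)

```text
clock: 14.15
ee_pos: [0.45, 0.2429, 0.0435]
orientation: [-0.014, 1.0, -0.0, -0.0]
wrist_force: [0.2, 0.3, 0.5]
opening: 0.0499
grasp_force: 0.0
```

Run:
```python
from h import *
c=snap('wrist','w6'); im=c['color'][:,:,::-1]
s=snap('scene','s6')['color'][:,:,::-1]
A=cv2.resize(im[0:400,170:470],None,fx=1.4,fy=1.4,interpolation=cv2.INTER_CUBIC)
B=cv2.resize(s[190:270,345:435],(315,280),interpolation=cv2.INTER_CUBIC)
o=np.zeros((560,740,3),np.uint8); o[:,:420]=A; o[:280,425:740]=B; cv2.imwrite('pics/m6.png',o)
p=np.array([450.4,242.6,10])/1e3; print(np.round(proj(c,p)), r.get_state()['ee_pos'])
```

```text
[320. 231.] [0.45148703 0.2434479  0.04513255]
```

View pics/m6.png

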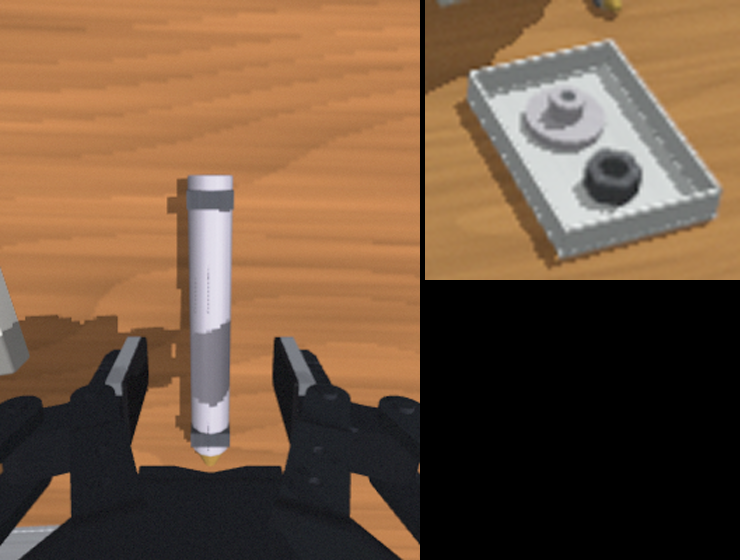

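Flange and nut both lie flat in the tray, and the bar is centred between the fingers (crop (210,323)). I'll lower and grip the bar.

carry_out(
  increments=[
    {"x":0,"y":0,"z":-20,"turn":0},
    {"x":0,"y":0,"z":-12,"turn":0},
    {"x":0,"y":0,"z":-6,"turn":0},
    {"x":0,"y":0,"z":-2,"turn":0},
    {"x":0,"y":0,"z":0,"turn":0},
    {"x":0,"y":0,"z":0,"turn":0},
  ],
)

```text
clock: 14.85
ee_pos: [0.4505, 0.2432, 0.0039]
orientation: [-0.014, 1.0, 0.0, 0.0]
wrist_force: [0.4, -0.2, -0.3]
opening: 0.0499
grasp_force: 0.0
```

carry_out(
  gripper=10,
  squeeze=100,
  increments=[
    {"x":0,"y":0,"z":0,"turn":0},
    {"x":0,"y":0,"z":0,"turn":0},
    {"x":0,"y":0,"z":0,"turn":0},
    {"x":0,"y":0,"z":0,"turn":0},
    {"x":0,"y":0,"z":0,"turn":0},
    {"x":0,"y":0,"z":0,"turn":0},
  ],
)

```text
clock: 15.45
ee_pos: [0.4504, 0.2432, 0.0042]
orientation: [-0.014, 1.0, 0.0, 0.0]
wrist_force: [-1.8, 0.5, 6.1]
opening: 0.0163
grasp_force: 97.8
```

Run:
```python
from h import *
c=load('w3'); d=load('w2')
f=lambda p:(80+p[0]/2.2,p[1]/2.2)
for z in(45,52): 
    A=[atz(c,*f(p),z/1e3)*1e3 for p in((650,402),(702,397),(662,505),(710,500))]
    a=(A[0]+A[1])/2;b=(A[2]+A[3])/2
    print(z,a,b,(a+b)/2,np.linalg.norm(a-b),np.arctan2(*(b-a)[1::-1]),np.linalg.norm(A[0]-A[1]))
for z in (10,14,20):
    a,b=[atz(c,*f(p),z/1e3)*1e3 for p in((665,393),(677,492))]; print(z,(a+b)/2,np.linalg.norm(a-b),np.arctan2(*(b-a)[1::-1]))
```

```text
45 [ 613.90521714 -130.71083921   45.        ] [ 680.43508016 -119.91299861   45.        ] [ 647.17014865 -125.31191891   45.        ] 67.40041568696867 0.16089768575355404 31.18950586262212
52 [ 612.38390903 -132.46231983   52.        ] [ 677.61172409 -121.87580246   52.        ] [ 644.99781656 -127.16906115   52.        ] 66.08133024883895 0.16089768575355376 30.579099790396626
10 [ 651.93681116 -123.15125627   10.        ] 70.76491981137194 0.17928426722275087
14 [ 650.7575656  -124.13990067   14.        ] 70.0440686961625 0.17928426722275081
20 [ 648.98869726 -125.62286727   20.        ] 68.96279202334813 0.17928426722275087
```

carry_out(
  increments=[
    {"x":0,"y":0,"z":40,"turn":0},
    {"x":0,"y":0,"z":45,"turn":0},
    {"x":0,"y":0,"z":40,"turn":0},
    {"x":22,"y":-41,"z":0,"turn":0.015},
    {"x":22,"y":-41,"z":0,"turn":0.015},
    {"x":22,"y":-41,"z":0,"turn":0.015},
    {"x":22,"y":-41,"z":0,"turn":0.015},
    {"x":22,"y":-41,"z":0,"turn":0.015},
    {"x":22,"y":-41,"z":0,"turn":0.015},
    {"x":22,"y":-41,"z":0,"turn":0.015},
    {"x":22,"y":-41,"z":0,"turn":0.015},
    {"x":22,"y":-41,"z":0,"turn":0.015},
  ],
)

```text
clock: 16.65
ee_pos: [0.6483, -0.1278, 0.1279]
orientation: [-0.082, 0.997, 0.0, -0.0]
wrist_force: [0.4, 0.6, -1.6]
opening: 0.0161
grasp_force: 98.4
```

carry_out(
  increments=[
    {"x":1,"y":2,"z":-30,"turn":0},
    {"x":0,"y":0,"z":-25,"turn":0},
    {"x":0,"y":0,"z":0,"turn":0},
    {"x":0,"y":0,"z":0,"turn":0},
  ],
)

```text
clock: 17.05
ee_pos: [0.6482, -0.1237, 0.0727]
orientation: [-0.082, 0.997, 0.0, -0.001]
wrist_force: [-0.5, 0.3, -0.8]
opening: 0.0164
grasp_force: 98.5
```

Run:
```python
from h import *
print(r.get_state()['ee_pos'])
c=snap('wrist','w7'); im=c['color'][:,:,::-1]
s=snap('side','s7')['color'][:,:,::-1]
A=cv2.resize(im[100:400,170:470],None,fx=1.8,fy=1.8,interpolation=cv2.INTER_CUBIC)
B=cv2.resize(s[165:235,360:430],(255,255),interpolation=cv2.INTER_CUBIC)
s=snap('scene','s7b')['color'][:,:,::-1]
D=cv2.resize(s[205:275,245:315],(255,255),interpolation=cv2.INTER_CUBIC)
o=np.zeros((540,800,3),np.uint8); o[:,:540]=A; o[:255,545:800]=B; o[260:515,545:800]=D; cv2.imwrite('pics/m7.png',o)
```

```text
[ 0.64816085 -0.1236707   0.0727362 ]
```

View pics/m7.png

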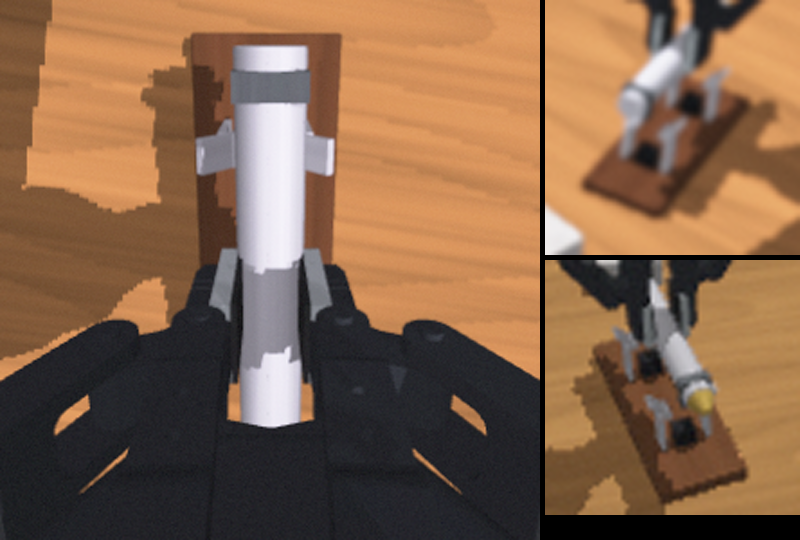

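Run:
```python
from h import *
c=load('w7'); g=lambda x,y:(170+x/1.8,100+y/1.8)
u=np.array([np.cos(.166),np.sin(.166)]); n=np.array([-u[1],u[0]])
def P(x,y,z):
    q=atz(c,*g(x,y),z/1e3)[:2]*1e3; return q,q@u,q@n
tcp=np.array([648.2,-123.7]); print('tcp',tcp@u,tcp@n)
print('board end',P(266,34,10),'->centre along',P(266,34,10)[1]+75)
print('clip mid',P(265,155,50))
e=P(270,45,87); print('bar end',e,'-> mid along',e[1]+70)
k=P(270,86,89); print('collar',k,k[1]+60)
```

```text
tcp 618.8495667794006 -229.10727552163902
board end (array([ 576.18795296, -137.43755359]), np.float64(545.5574503912402), np.float64(-230.75681267844493)) ->centre along 620.5574503912402
clip mid (array([ 615.29184025, -131.21029682]), np.float64(585.1527840003782), np.float64(-231.076632417378))
bar end (array([ 579.0474058 , -135.51893017]), np.float64(548.6946268529412), np.float64(-229.33705557992502)) -> mid along 618.6946268529412
collar (array([ 588.71449348, -133.93354124]), np.float64(558.4907945316955), np.float64(-229.37083670696114)) 618.4907945316955
```

carry_out(
  increments=[
    {"x":2,"y":-1,"z":0,"turn":0},
    {"x":0,"y":0,"z":-10,"turn":0},
    {"x":0,"y":0,"z":-10,"turn":0},
    {"x":0,"y":0,"z":-5,"turn":0},
    {"x":0,"y":0,"z":0,"turn":0},
    {"x":0,"y":0,"z":0,"turn":0},
  ],
)

```text
clock: 17.8
ee_pos: [0.6506, -0.1249, 0.0477]
orientation: [-0.082, 0.997, 0.0, -0.001]
wrist_force: [0.8, 0.2, -1.2]
opening: 0.0161
grasp_force: 98.5
```

carry_out(
  increments=[
    {"x":0,"y":0,"z":-3,"turn":0},
    {"x":0,"y":0,"z":-3,"turn":0},
    {"x":0,"y":0,"z":-3,"turn":0},
    {"x":0,"y":0,"z":-3,"turn":0},
    {"x":0,"y":0,"z":-2,"turn":0},
    {"x":0,"y":0,"z":0,"turn":0},
  ],
)

```text
clock: 18.4
ee_pos: [0.6537, -0.1251, 0.0375]
orientation: [-0.082, 0.997, -0.001, 0.003]
wrist_force: [1.2, 1.7, 10.0]
opening: 0.0164
grasp_force: 100.0
```

carry_out(
  increments=[
    {"x":0,"y":0,"z":-2,"turn":0},
    {"x":0,"y":0,"z":-2,"turn":0},
    {"x":0,"y":0,"z":-2,"turn":0},
    {"x":0,"y":0,"z":0,"turn":0},
    {"x":0,"y":0,"z":0,"turn":0},
  ],
)

```text
clock: 18.9
ee_pos: [0.651, -0.125, 0.0282]
orientation: [-0.082, 0.997, -0.0, 0.0]
wrist_force: [2.0, -0.5, 0.7]
opening: 0.016
grasp_force: 98.9
```

carry_out(
  increments=[
    {"x":0,"y":0,"z":-1,"turn":0},
    {"x":0,"y":0,"z":0,"turn":0},
    {"x":0,"y":0,"z":0,"turn":0},
  ],
)

```text
clock: 19.2
ee_pos: [0.6511, -0.1251, 0.0281]
orientation: [-0.082, 0.997, -0.0, 0.0]
wrist_force: [-2.3, 0.2, 6.6]
opening: 0.0162
grasp_force: 99.4
```

carry_out(
  gripper=45,
  increments=[
    {"x":0,"y":0,"z":0,"turn":0},
    {"x":0,"y":0,"z":0,"turn":0},
    {"x":0,"y":0,"z":0,"turn":0},
    {"x":0,"y":0,"z":20,"turn":0},
    {"x":0,"y":0,"z":35,"turn":0},
    {"x":0,"y":0,"z":40,"turn":0},
    {"x":-39,"y":0,"z":0,"turn":-0.065},
    {"x":-39,"y":0,"z":0,"turn":-0.065},
    {"x":-39,"y":1,"z":0,"turn":-0.065},
    {"x":-39,"y":1,"z":0,"turn":-0.065},
    {"x":-40,"y":1,"z":0,"turn":-0.067},
    {"x":0,"y":0,"z":0,"turn":0},
  ],
)

```text
clock: 20.4
ee_pos: [0.4493, -0.1209, 0.1199]
orientation: [0.083, 0.997, 0.001, -0.003]
wrist_force: [0.6, -0.1, 0.3]
opening: 0.0451
grasp_force: 0.0
```

carry_out(
  gripper=80,
  squeeze=60,
  increments=[
    {"x":0,"y":0,"z":-30,"turn":0},
    {"x":0,"y":0,"z":-30,"turn":0},
    {"x":0,"y":0,"z":0,"turn":0},
    {"x":0,"y":0,"z":0,"turn":0},
  ],
)

```text
clock: 20.8
ee_pos: [0.4548, -0.1219, 0.0624]
orientation: [0.082, 0.997, 0.0, -0.001]
wrist_force: [-0.2, -0.8, -0.1]
opening: 0.0801
grasp_force: 0.0
```

Run:
```python
from h import *
print(r.get_state()['ee_pos'])
c=snap('wrist','w8'); im=c['color'][:,:,::-1]
s=snap('side','s8')['color'][:,:,::-1]
A=cv2.resize(im[0:400,145:495],None,fx=1.4,fy=1.4,interpolation=cv2.INTER_CUBIC)
B=cv2.resize(s[165:235,360:430],(255,255),interpolation=cv2.INTER_CUBIC)
s=snap('scene','s8b')['color'][:,:,::-1]
D=cv2.resize(s[205:275,245:315],(255,255),interpolation=cv2.INTER_CUBIC)
o=np.zeros((560,750,3),np.uint8); o[:,:490]=A; o[:255,495:750]=B; o[260:515,495:750]=D; cv2.imwrite('pics/m8.png',o)
```

```text
[ 0.4548166  -0.12187382  0.06238206]
```

View pics/m8.png

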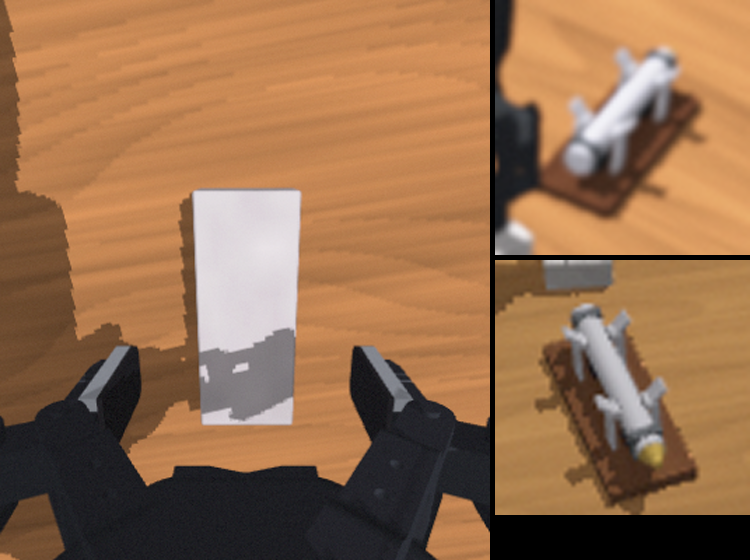

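The dresser is seated, with its axis low between the clip arms in both views. The coarse stone's top is at crop (193,191), (301,190), (293,423) and (202,424), square to the fingers.

Run:
```python
from h import *
c=load('w8')
Q=np.array([atz(c,145+x/1.4,y/1.4,.025)[:2]*1e3 for x,y in((193,191),(301,190),(293,423),(202,424))])
print(Q.round(1),Q.mean(0),[np.linalg.norm(Q[i]-Q[i-1]).round(1) for i in range(4)],np.arctan2(*(Q[2]-Q[1])[::-1]),np.arctan2(*(Q[3]-Q[0])[::-1]))
```

```text
[[ 389.5 -135.2]
 [ 397.   -87. ]
 [ 518.2 -106.4]
 [ 510.8 -155. ]] [ 453.85301103 -120.90533857] [np.float64(122.9), np.float64(48.8), np.float64(122.7), np.float64(49.2)] -0.15845841721501902 -0.16215531460204424
```

carry_out(
  increments=[
    {"x":0,"y":0,"z":-25,"turn":0},
    {"x":0,"y":0,"z":-15,"turn":0},
    {"x":0,"y":0,"z":-10,"turn":0},
    {"x":0,"y":0,"z":-5,"turn":0},
    {"x":0,"y":0,"z":0,"turn":0},
    {"x":0,"y":0,"z":0,"turn":0},
  ],
)

```text
clock: 21.55
ee_pos: [0.4557, -0.1222, 0.0082]
orientation: [0.082, 0.997, -0.0, 0.001]
wrist_force: [-0.2, 0.3, 0.1]
opening: 0.0804
grasp_force: 0.0
```

carry_out(
  gripper=35,
  squeeze=70,
  increments=[
    {"x":0,"y":0,"z":0,"turn":0},
    {"x":0,"y":0,"z":0,"turn":0},
    {"x":0,"y":0,"z":0,"turn":0},
    {"x":0,"y":0,"z":0,"turn":0},
    {"x":0,"y":0,"z":0,"turn":0},
    {"x":0,"y":0,"z":0,"turn":0},
  ],
)

```text
clock: 22.15
ee_pos: [0.4559, -0.1223, 0.0084]
orientation: [0.082, 0.997, -0.0, 0.001]
wrist_force: [-1.3, -0.1, 7.4]
opening: 0.0486
grasp_force: 73.8
```

carry_out(
  increments=[
    {"x":0,"y":0,"z":20,"turn":0},
    {"x":0,"y":0,"z":40,"turn":0},
    {"x":0,"y":0,"z":20,"turn":0},
    {"x":15,"y":-42,"z":0,"turn":0.04},
    {"x":15,"y":-42,"z":0,"turn":0.04},
    {"x":15,"y":-42,"z":0,"turn":0.04},
    {"x":16,"y":-42,"z":0,"turn":0.04},
    {"x":16,"y":-43,"z":0,"turn":0.04},
    {"x":16,"y":-43,"z":0,"turn":0.04},
    {"x":16,"y":-43,"z":0,"turn":0.045},
    {"x":0,"y":0,"z":0,"turn":0},
    {"x":0,"y":0,"z":0,"turn":0},
  ],
)

```text
clock: 23.35
ee_pos: [0.5629, -0.4194, 0.0849]
orientation: [-0.06, 0.998, 0.001, -0.001]
wrist_force: [-0.6, 0.5, -4.2]
opening: 0.0482
grasp_force: 74.3
```

Run:
```python
from h import *
print(r.get_state()['ee_pos'])
c=snap('wrist','w9'); im=c['color'][:,:,::-1]
cv2.imwrite('pics/m9.png',cv2.resize(im[0:320,150:490],None,fx=1.8,fy=1.8,interpolation=cv2.INTER_CUBIC))
```

```text
[ 0.56290307 -0.4193671   0.08490744]
```

View pics/m9.png

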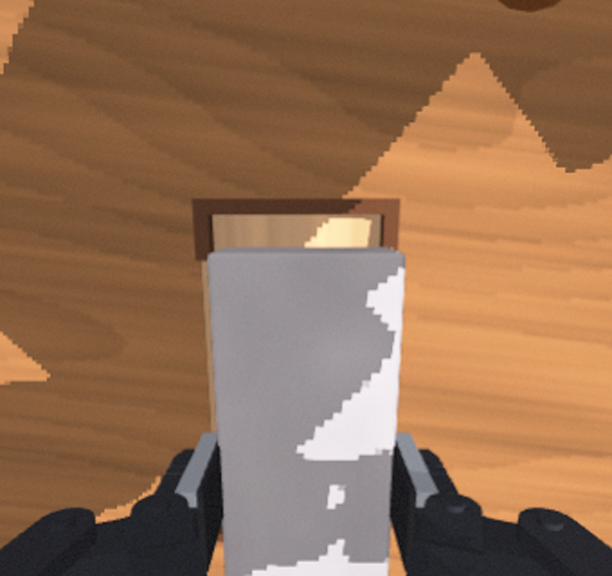

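Run:
```python
from h import *
c=load('w9'); a=.121; u=np.array([np.cos(a),np.sin(a)]); n=np.array([-u[1],u[0]])
def P(x,y,z):
    q=atz(c,150+x/1.8,y/1.8,z/1e3)[:2]*1e3; return q.round(1),(q@u).round(1),(q@n).round(1)
L,R_=P(192,199,22),P(400,199,22); print(L,R_,'ang',np.arctan2(-(R_[0]-L[0])[0],(R_[0]-L[0])[1]))
m=(L[0]+R_[0])/2+78.5*u; print('base c',m,m@u,m@n)
z=84.9-8.4+25
L,R_=P(208,252,z),P(405,251,z); print(L,R_,'ang',np.arctan2(-(R_[0]-L[0])[0],(R_[0]-L[0])[1]))
s=(L[0]+R_[0])/2+62.5*u; print('stone c',s,s@u,s@n); print('move',m-s)
```

```text
(array([ 490. , -473.2]), np.float64(429.3), np.float64(-528.9)) (array([ 480.3, -392.4]), np.float64(429.5), np.float64(-447.5)) ang 0.11947772793133454
base c [ 563.07604154 -423.32466096] 507.8616855713742 -488.19556067554356
(array([ 502.6, -451.4]), np.float64(444.4), np.float64(-508.8)) (array([ 496.6, -403.2]), np.float64(444.3), np.float64(-460.2)) ang 0.123844269361341
stone c [ 561.6430267  -419.75594026] 506.86991060278143 -484.47996093840254
move [ 1.43301484 -3.56872071]
```

The base end lip is at crop (192-400,199) and the stone's end at (208-405,251), so I'll shift by (+1,-4) mm and lower gently.

carry_out(
  increments=[
    {"x":1,"y":-4,"z":0,"turn":0},
    {"x":0,"y":0,"z":-20,"turn":0},
    {"x":0,"y":0,"z":-20,"turn":0},
    {"x":0,"y":0,"z":-10,"turn":0},
    {"x":0,"y":0,"z":-5,"turn":0},
    {"x":0,"y":0,"z":-4,"turn":0},
    {"x":0,"y":0,"z":0,"turn":0},
    {"x":0,"y":0,"z":0,"turn":0},
  ],
)

```text
clock: 24.2
ee_pos: [0.5655, -0.4234, 0.0294]
orientation: [-0.061, 0.998, -0.001, 0.001]
wrist_force: [-0.5, -0.3, -3.7]
opening: 0.0485
grasp_force: 74.3
```

carry_out(
  increments=[
    {"x":0,"y":0,"z":-2,"turn":0},
    {"x":0,"y":0,"z":-1,"turn":0},
    {"x":0,"y":0,"z":-1,"turn":0},
    {"x":0,"y":0,"z":-1,"turn":0},
    {"x":0,"y":0,"z":0,"turn":0},
    {"x":0,"y":0,"z":0,"turn":0},
  ],
)

```text
clock: 24.8
ee_pos: [0.5649, -0.4229, 0.0232]
orientation: [-0.061, 0.998, 0.0, -0.0]
wrist_force: [-0.0, -0.4, -3.2]
opening: 0.0485
grasp_force: 74.3
```

carry_out(
  increments=[
    {"x":0,"y":0,"z":-1,"turn":0},
    {"x":0,"y":0,"z":-1,"turn":0},
    {"x":0,"y":0,"z":-1,"turn":0},
    {"x":0,"y":0,"z":0,"turn":0},
    {"x":0,"y":0,"z":0,"turn":0},
  ],
)

```text
clock: 25.3
ee_pos: [0.565, -0.423, 0.0205]
orientation: [-0.061, 0.998, -0.0, 0.0]
wrist_force: [0.0, 0.4, -1.4]
opening: 0.0483
grasp_force: 74.5
```

carry_out(
  increments=[
    {"x":0,"y":0,"z":-1,"turn":0},
    {"x":0,"y":0,"z":0,"turn":0},
    {"x":0,"y":0,"z":0,"turn":0},
  ],
)

```text
clock: 25.6
ee_pos: [0.5651, -0.4231, 0.0205]
orientation: [-0.061, 0.998, -0.0, 0.0]
wrist_force: [-4.4, 2.6, 6.2]
opening: 0.0479
grasp_force: 75.5
```

carry_out(
  gripper=68,
  increments=[
    {"x":0,"y":0,"z":0,"turn":0},
    {"x":0,"y":0,"z":0,"turn":0},
    {"x":0,"y":0,"z":0,"turn":0},
    {"x":0,"y":0,"z":0,"turn":0},
    {"x":0,"y":0,"z":20,"turn":0},
    {"x":0,"y":0,"z":40,"turn":0},
    {"x":0,"y":0,"z":40,"turn":0},
    {"x":-10,"y":45,"z":0,"turn":0.015},
    {"x":-10,"y":45,"z":0,"turn":0.015},
    {"x":-11,"y":45,"z":0,"turn":0.015},
    {"x":-11,"y":45,"z":0,"turn":0.015},
    {"x":-11,"y":45,"z":0,"turn":0.018},
  ],
)

```text
clock: 26.8
ee_pos: [0.5114, -0.1964, 0.1193]
orientation: [-0.1, 0.995, -0.0, 0.0]
wrist_force: [1.2, 0.8, 0.5]
opening: 0.0682
grasp_force: 0.0
```

carry_out(
  increments=[
    {"x":-11,"y":45,"z":0,"turn":0},
    {"x":-11,"y":45,"z":0,"turn":0},
    {"x":-11,"y":45,"z":0,"turn":0},
    {"x":-11,"y":46,"z":0,"turn":0},
    {"x":-11,"y":46,"z":0,"turn":0},
    {"x":-11,"y":46,"z":0,"turn":0},
    {"x":-10,"y":47,"z":0,"turn":0},
    {"x":0,"y":0,"z":-30,"turn":0},
    {"x":0,"y":0,"z":-30,"turn":0},
    {"x":0,"y":0,"z":0,"turn":0},
    {"x":0,"y":0,"z":0,"turn":0},
  ],
)

```text
clock: 27.9
ee_pos: [0.4356, 0.1219, 0.0594]
orientation: [-0.099, 0.995, -0.0, -0.001]
wrist_force: [0.1, 0.5, 1.2]
opening: 0.0679
grasp_force: 0.0
```

Run:
```python
from h import *
s=r.get_state();print(s['ee_pos'],s['orientation'])
c=snap('wrist','w10'); im=c['color']
# pale stone: bright low-saturation region between the fingers
h=cv2.cvtColor(im,cv2.COLOR_RGB2HSV); m=((h[...,1]<60)&(h[...,2]>110)).astype(np.uint8)
n,l,st,ce=cv2.connectedComponentsWithStats(m)
for i in range(1,n):
    if st[i,4]>800: print(st[i],ce[i].round(),cv2.boxPoints(cv2.minAreaRect(np.argwhere(l==i)[:,::-1].astype(np.float32))).round(1).tolist())
for X in([436.2,122.2,18],): print(np.round(proj(c,np.array(X)/1e3)))
```

```text
[0.43555122 0.12187271 0.05943178] [-9.93882349e-02  9.95048504e-01 -5.25625775e-05 -6.70979600e-04]
[ 291  160   56  121 6393] [319. 219.] [[291.0, 280.0], [291.0, 160.0], [346.0, 160.0], [346.0, 280.0]]
[321. 227.]
```

Run:
```python
from h import *
c=load('w10'); a=.199; u=np.array([np.cos(a),np.sin(a)]); n=np.array([-u[1],u[0]])
t=np.array([435.6,121.9])
for v in(160,281):
    q=atz(c,319,v,.018)[:2]*1e3; print(q,(q-t)@u,(q-t)@n)
```

```text
[389.6317586  111.52585413] -47.11190322496104 -1.0819863200088395
[479.12111712 129.44664483] 44.15410722167591 -1.2059433455043527
```

carry_out(
  increments=[
    {"x":0,"y":0,"z":-25,"turn":0},
    {"x":0,"y":0,"z":-15,"turn":0},
    {"x":0,"y":0,"z":-10,"turn":0},
    {"x":0,"y":0,"z":-3,"turn":0},
    {"x":0,"y":0,"z":0,"turn":0},
    {"x":0,"y":0,"z":0,"turn":0},
  ],
)

```text
clock: 28.55
ee_pos: [0.4369, 0.1221, 0.0074]
orientation: [-0.099, 0.995, 0.0, 0.001]
wrist_force: [0.7, 0.8, 0.0]
opening: 0.0679
grasp_force: 0.0
```

carry_out(
  gripper=25,
  squeeze=60,
  increments=[
    {"x":0,"y":0,"z":0,"turn":0},
    {"x":0,"y":0,"z":0,"turn":0},
    {"x":0,"y":0,"z":0,"turn":0},
    {"x":0,"y":0,"z":0,"turn":0},
    {"x":0,"y":0,"z":0,"turn":0},
    {"x":0,"y":0,"z":0,"turn":0},
  ],
)

```text
clock: 29.15
ee_pos: [0.4368, 0.1222, 0.0073]
orientation: [-0.099, 0.995, 0.0, 0.001]
wrist_force: [-1.6, -0.3, 6.3]
opening: 0.036
grasp_force: 60.8
```

carry_out(
  increments=[
    {"x":0,"y":0,"z":20,"turn":0},
    {"x":0,"y":0,"z":40,"turn":0},
    {"x":0,"y":0,"z":20,"turn":0},
    {"x":15,"y":42,"z":0,"turn":-0.01},
    {"x":15,"y":42,"z":0,"turn":-0.01},
    {"x":15,"y":42,"z":0,"turn":-0.01},
    {"x":15,"y":42,"z":0,"turn":-0.01},
    {"x":16,"y":42,"z":0,"turn":-0.01},
    {"x":16,"y":42,"z":0,"turn":-0.01},
    {"x":16,"y":43,"z":0,"turn":-0.01},
    {"x":0,"y":0,"z":0,"turn":0},
    {"x":0,"y":0,"z":0,"turn":0},
  ],
)

```text
clock: 30.35
ee_pos: [0.5432, 0.4176, 0.0847]
orientation: [-0.065, 0.998, -0.001, -0.001]
wrist_force: [-0.2, -0.4, -1.7]
opening: 0.0364
grasp_force: 60.8
```

Run:
```python
from h import *
s=r.get_state();print(s['ee_pos'],s['orientation'])
c=snap('wrist','w11'); im=c['color']; h=cv2.cvtColor(im,cv2.COLOR_RGB2HSV)
print('prj base end',np.round([proj(c,np.array(X)/1e3) for X in([486.1,373.3,22],[478.3,444.4,22])]))
# dark brown lip vs bench; pale stone
lip=((h[...,2]<110)&(h[...,1]>90)).astype(np.uint8); st=((h[...,1]<60)&(h[...,2]>110)).astype(np.uint8)
for nm,m in(('lip',lip),('stone',st)):
    n,l,S,ce=cv2.connectedComponentsWithStats(m)
    for i in range(1,n):
        if S[i,4]>300 : print(nm,S[i],ce[i].round())
```

```text
[0.54319916 0.41757837 0.08468293] [-6.54193319e-02  9.97857122e-01 -6.81423389e-04 -1.00490762e-03]
prj base end [[270. 135.]
 [369. 137.]]
lip [  0  76  38  40 653] [ 12. 101.]
lip [  0 145 102  41 924] [ 52. 159.]
lip [  13  190  195   51 2597] [ 92. 217.]
lip [ 110  257  124   31 1248] [173. 271.]
stone [  282   171    95   158 11489] [321. 247.]
stone [   0  220  108  180 9439] [ 40. 305.]
stone [264 239  19  41 350] [273. 257.]
```

Run:
```python
from h import *
c=load('w11'); im=c['color'].astype(int)
for v in(134,138,142,146): print(v,im[v,256:386:2,0].tolist())
print('col',[ (v,im[v,320].tolist()) for v in range(122,176,3)])
```

```text
134 [176, 176, 178, 180, 182, 182, 181, 167, 150, 152, 131, 116, 113, 114, 119, 118, 118, 118, 121, 119, 115, 116, 114, 120, 126, 128, 129, 128, 125, 124, 132, 136, 140, 140, 139, 135, 133, 131, 128, 124, 127, 131, 138, 137, 137, 137, 137, 138, 139, 147, 148, 150, 147, 146, 148, 152, 162, 181, 180, 183, 182, 180, 184, 183, 184]
138 [181, 180, 177, 179, 172, 105, 105, 106, 105, 113, 117, 116, 114, 116, 115, 117, 115, 116, 119, 120, 118, 117, 119, 115, 116, 118, 119, 115, 119, 115, 118, 115, 119, 116, 119, 117, 118, 118, 117, 118, 117, 118, 116, 118, 115, 119, 119, 116, 118, 118, 118, 120, 119, 118, 120, 119, 119, 171, 185, 182, 182, 180, 177, 180, 179]
142 [189, 190, 189, 188, 151, 107, 107, 103, 104, 113, 117, 116, 117, 113, 113, 115, 118, 118, 118, 118, 115, 118, 118, 117, 120, 117, 115, 116, 117, 120, 118, 114, 116, 118, 115, 118, 115, 116, 117, 119, 119, 116, 120, 117, 119, 117, 118, 117, 118, 119, 121, 119, 118, 120, 121, 120, 119, 181, 194, 194, 195, 194, 191, 188, 186]
146 [183, 185, 186, 187, 142, 113, 115, 115, 114, 114, 117, 117, 115, 88, 205, 227, 229, 232, 235, 236, 232, 225, 209, 204, 210, 218, 221, 223, 228, 231, 233, 237, 238, 238, 239, 232, 217, 230, 228, 232, 236, 235, 234, 237, 238, 232, 231, 233, 141, 149, 150, 147, 59, 116, 118, 116, 117, 181, 187, 186, 189, 191, 189, 190, 193]
col [(122, [198, 134, 84]), (125, [194, 131, 82]), (128, [194, 132, 83]), (131, [188, 129, 82]), (134, [140, 100, 70]), (137, [118, 76, 53]), (140, [118, 73, 53]), (143, [128, 90, 63]), (146, [238, 199, 148]), (149, [237, 197, 147]), (152, [237, 198, 148]), (155, [237, 197, 146]), (158, [238, 197, 148]), (161, [238, 196, 147]), (164, [238, 197, 147]), (167, [237, 197, 148]), (170, [224, 186, 147]), (173, [151, 150, 149])]
```

The base lip edges fall at u≈270-369, v≈134, which matches the projected position within 1-2 px, so I'll lower.

carry_out(
  increments=[
    {"x":0,"y":0,"z":-20,"turn":0},
    {"x":0,"y":0,"z":-20,"turn":0},
    {"x":0,"y":0,"z":-10,"turn":0},
    {"x":0,"y":0,"z":-5,"turn":0},
    {"x":0,"y":0,"z":-4,"turn":0},
    {"x":0,"y":0,"z":-2,"turn":0},
    {"x":0,"y":0,"z":-2,"turn":0},
    {"x":0,"y":0,"z":0,"turn":0},
    {"x":0,"y":0,"z":0,"turn":0},
  ],
)

```text
clock: 31.3
ee_pos: [0.5442, 0.4172, 0.0237]
orientation: [-0.065, 0.998, 0.0, 0.0]
wrist_force: [-0.3, -0.4, -1.4]
opening: 0.0361
grasp_force: 60.8
```

carry_out(
  increments=[
    {"x":0,"y":0,"z":-2,"turn":0},
    {"x":0,"y":0,"z":-1,"turn":0},
    {"x":0,"y":0,"z":-1,"turn":0},
    {"x":0,"y":0,"z":0,"turn":0},
    {"x":0,"y":0,"z":0,"turn":0},
  ],
)

```text
clock: 31.8
ee_pos: [0.544, 0.4171, 0.0194]
orientation: [-0.065, 0.998, 0.0, 0.0]
wrist_force: [-1.3, -0.5, -0.3]
opening: 0.0363
grasp_force: 61.0
```

carry_out(
  increments=[
    {"x":0,"y":0,"z":-1,"turn":0},
    {"x":0,"y":0,"z":0,"turn":0},
    {"x":0,"y":0,"z":0,"turn":0},
  ],
)

```text
clock: 32.1
ee_pos: [0.544, 0.4171, 0.0193]
orientation: [-0.065, 0.998, 0.0, 0.0]
wrist_force: [-3.5, -1.8, 5.6]
opening: 0.0364
grasp_force: 61.8
```

carry_out(
  gripper=56,
  increments=[
    {"x":0,"y":0,"z":0,"turn":0},
    {"x":0,"y":0,"z":0,"turn":0},
    {"x":0,"y":0,"z":0,"turn":0},
    {"x":0,"y":0,"z":0,"turn":0},
    {"x":0,"y":0,"z":20,"turn":0},
    {"x":0,"y":0,"z":40,"turn":0},
    {"x":0,"y":0,"z":45,"turn":0},
    {"x":0,"y":0,"z":45,"turn":0},
    {"x":0,"y":-20,"z":30,"turn":0},
    {"x":0,"y":0,"z":0,"turn":0},
    {"x":0,"y":0,"z":0,"turn":0},
  ],
)

```text
clock: 33.2
ee_pos: [0.5446, 0.3971, 0.1995]
orientation: [-0.064, 0.998, 0.001, 0.001]
wrist_force: [-0.9, 0.8, -0.5]
opening: 0.056
grasp_force: 0.0
```

Run:
```python
from h import *
im=snap('wrist','w12')['color'][:,:,::-1]; s=snap('scene','s12')['color'][:,:,::-1]; d=snap('side','d12')['color'][:,:,::-1]
R=lambda a,w,h:cv2.resize(a,(w,h),interpolation=cv2.INTER_CUBIC)
o=np.zeros((600,800,3),np.uint8)
o[:300,:400]=R(im[80:305,170:470],400,300)
o[:300,400:800]=R(s[150:270,120:280],400,300)
o[300:,:400]=R(d[240:330,440:560],400,300)
o[300:,400:]=R(s[165:270,300:440],400,300)
cv2.imwrite('pics/m12.png',o)
```

```text
(no output)
```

View pics/m12.png

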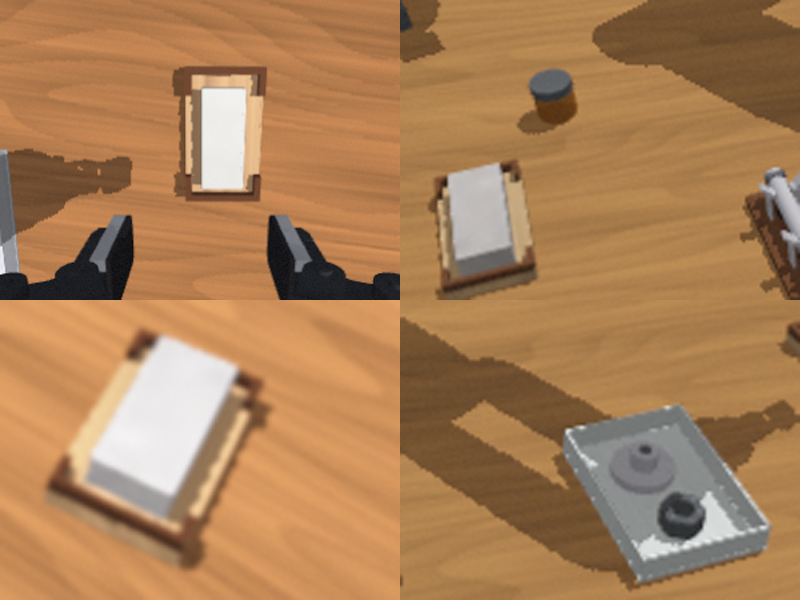

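Run:
```python
from h import *
c=load('w12'); P=lambda x,y,z:atz(c,170+x*.75,80+y*.75,z/1e3)[:2]*1e3
b=[P(*p,22) for p in((181,68),(266,68),(260,198),(186,198))]; s=[P(*p,30) for p in((202,87),(245,87),(244,190),(202,190))]
b,s=np.array(b),np.array(s); a=.129;u=np.array([np.cos(a),np.sin(a)]);n=np.array([-u[1],u[0]])
d=s.mean(0)-b.mean(0); print(b.mean(0),s.mean(0),'along',d@u,'across',d@n,[np.linalg.norm(q[1]-q[2]).round(1) for q in(b,s)])
print([(((q-b.mean(0))@u).round(1),((q-b.mean(0))@n).round(1)) for q in s])
```

```text
[540.39287409 417.19868749] [542.42094526 416.99878509] along 1.9855040481137929 across -0.45913759661426984 [np.float64(117.4), np.float64(91.4)]
[(np.float64(-43.7), np.float64(-18.9)), (np.float64(-43.7), np.float64(16.8)), (np.float64(47.7), np.float64(19.1)), (np.float64(47.7), np.float64(-18.8))]
```

The fine stone is within 2 mm of its base's centre. The coarse stone lies inside its lips, the flange and nut are flat in the tray, the dresser is seated and the jar hasn't moved. I'll hand the job in.

```bash
python3 -c "
from bench import r
print(r.close_job())"
```

```text
the job is handed in; nothing more can be done
None
```

The job is handed in at about 33 s on the robot clock; the hand-in returned no verdict. In the last pictures both stones lay inside their bases' lips, the dresser sat in its clips, the flange (hub up) and nut lay flat in the tray, and the jar was undisturbed.

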